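# Clamp the ordered bearing housing in the vise and put the stock away

### The arm

A 6-joint arm with a two-finger parallel gripper is mounted at the origin on the work surface. World frame = base frame: x ahead of the robot, y to its left, z up, the work surface at z = 0. Lengths are in m, angles in degrees, forces in N, time in s.
With the tool pointing down it reaches from about 0.3 to 0.75 m from the base axis. Payload 8.5 kg.
Tool frame: the origin (TCP) lies midway between the tips of the shut fingers; the grasp point (between the pads) lies 19 mm behind it; z points along the fingers, y is the line along which they close (so a half turn about z gives the same grasp; the last joint's range is limited). The gripper opens to 85 mm and grips with 20 to 120 N. Pads are 22 mm wide; open, the fingers measure 114 mm over their backs; the gripper's body (76 mm by 85 mm) begins 54 mm behind the grasp point. The pads swing forward as they close: fully open they stand 13 mm farther back than shut.
Start: joints at [-80.289, 21.807, 74.336, -0, 83.858, -12.336], TCP at [0.206, -0.51, 0.231] pointing down, gripper open.
Joint ranges: [-178.18, 178.18], [-50.72, 133.34], [12.68, 142.11], [-81.47, 261.47], [9.98, 163.14], [-165.26, 165.26]. Speed limits (degrees/s): [136.94, 136.94, 180, 180, 180, 180].

### API

Orientations are given as a 3x3 rotation matrix whose columns are the frame's x, y, z axes.
In Python, from rig import observe, optics, order, spotter gives the robot as it stands.
- The arm moves only by the tool move_arm, never from a script. Its argument "series" is text: rows parted by semicolons, each of 5 numbers parted by spaces: the shift along the tool's x, y, z in cm, then the turn about the tool's z in degrees, then the opening, from -1 (shut) to 1 (fully open). A call has 1 to 8 rows; each row is the pose to reach, as a shift and turn from the pose commanded when the call began, along the tool's axes at that moment; what a row does not reach only later rows make up. A row lasts 1/8 s, in which the tool goes at most 62.5 mm and 10.7 degrees, less where a joint would pass 70% of its speed; a pose out of reach is approached as far as the arm can. A call with a gripper value outside its range is refused whole. The fingers move at their own pace and stop on an object; "force" is the grip in N (left out, the last holds). Time passes only in rows, so rows that repeat a pose let the fingers close. It gives the time, the measured TCP pose, the force, the opening and the grip force at its end, in the units of the state.
- observe(): the state, without advancing time (a new reading comes with each control period).
- optics.get_image(name): name is "scene" or "top" or "wrist"; returns a dict with "pixels" (384x512x3 uint8, blue, green, red), "camera_matrix" (3x3 intrinsics, pixels), "rvec" (rotation vector, rad) and "tvec" (3), from world to camera coordinates, as OpenCV has them. Camera axes: x right, y down, z forward; pixel columns grow to the right and rows downward; lengths in m; the calibration is good to about 2 mm. A picture is of the moment at which its call begins. There is no depth.
- order.close_job(): hands the job in; it is judged then, once.
Trained networks look in the newest picture that a camera, given by its name, has taken for a name from the list of things; names that differ only in an ending like _2 or _b are one class to them, and where a whole thing is asked for, a point or a joint stands for the part that bears it (a point fixed in the world has none). Each returns a list of dicts, best first, with "score" (0 to 1); they miss things now and then, are a little off and sometimes report something else, mostly with a low value. They report only what shows in the picture. A call takes as long as a camera call. They do not tell look-alikes from the thing itself.
- spotter.find_in(thing, camera): "point" ([x, y, z] in m, in world coordinates, good to about 4 mm: the middle of the surface that is visible of it).
- spotter.cut_out(thing, camera): "pixels" (384x512 bool, what is visible of it).
- spotter.mark_of(thing, camera): "point" ([x, y, z] in m, in world coordinates, good to about 4 mm: a listed point, or the origin of a listed thing).
The state is a dict: "time_s": time; "q": joint angles; "qvel": joint speeds; "joint_efforts": joint torques, N m; "position": TCP position; "tool_rot": TCP orientation; "ft_force": force on the tool from outside, world axes, zero at the start; "wrist_torque": the same for the moment, N m; "grip_width": finger opening in m; "gripper_force": force on a finger pad.
Only numpy, scipy, OpenCV 4.12 (cv2) and the standard library are available. Lean on these libraries where they do the work, as an engineer would, in place of code of your own. Each camera call takes 0.05 s, during which the arm holds its last target. There are 200 camera calls.

### The job

A customer's blue bearing housing is to be drilled: stand it upright on the vise bed between the jaws, midway along them, with its flat sides facing the jaws, and turn the vise's crank with the red grip clockwise (as seen from the robot) until the jaw clamps it firmly against the fixed jaw. Put all the grey housings standing on the counter back into the open green stock drawer, none on top of another, and push the drawer fully home, leaving the oil bottle, the mug and the small grey tub where they are.

Things in the scene. Friction and masses are not known exactly. Their poses are not given: they have to be found in the camera images.
- blue_housing: cast pillow-block bearing housing like the others, but painted blue: foot 100 (x) x 32 (y) x 16 mm, round-topped body 54 mm wide in x, 32 mm thick, 56 mm high in all. Origin: centre of the underside; x along the foot, y through the bore (thickness), z up. About 0.45 kg
- grey_1: cast pillow-block bearing housing like the others, but painted grey: foot 100 (x) x 32 (y) x 16 mm, round-topped body 54 mm wide in x, 32 mm thick, 56 mm high in all. Origin: centre of the underside; x along the foot, y through the bore (thickness), z up. About 0.45 kg; may be absent
- grey_2: cast pillow-block bearing housing like the others, but painted grey: foot 100 (x) x 32 (y) x 16 mm, round-topped body 54 mm wide in x, 32 mm thick, 56 mm high in all. Origin: centre of the underside; x along the foot, y through the bore (thickness), z up. About 0.45 kg; may be absent
- grey_3: cast pillow-block bearing housing like the others, but painted grey: foot 100 (x) x 32 (y) x 16 mm, round-topped body 54 mm wide in x, 32 mm thick, 56 mm high in all. Origin: centre of the underside; x along the foot, y through the bore (thickness), z up. About 0.45 kg; may be absent
- grey_4: cast pillow-block bearing housing like the others, but painted grey: foot 100 (x) x 32 (y) x 16 mm, round-topped body 54 mm wide in x, 32 mm thick, 56 mm high in all. Origin: centre of the underside; x along the foot, y through the bore (thickness), z up. About 0.45 kg; may be absent
- vise: fixed green-painted machine vise on a round swivel base. Origin: under its centre, on the counter; x along the screw, away from the crank and robot. Bed 200 x 100 mm, 75 mm above the counter; both jaws 100 mm wide (y), 26 mm above the bed. Fixed jaw's face at x = +65 mm, looking to -x; screw bearing block (70 mm wide, top 106 mm above the counter) at x = -100 to -78 mm
- vise_jaw: the vise's moving jaw, 35 mm thick; origin: at the middle of its clamping face, at bed height; it slides to the vise's +x as the crank is turned clockwise. Gap between the jaws: 50 to 70 mm at the start
- vise_seat (a point): point on the vise bed where the underside of the housing's centre ends up when clamped: midway along the jaws, 16 mm in front of the fixed jaw's face; axes as the vise
- vise_crank (a joint): crank angle, rad: grows clockwise as seen from the robot and closes the jaw by 14 mm per full turn (range 0 to 31, 0 = gap of 70 mm). The screw holds by friction. At 0 the crank arm points straight up
- crank_axis (a point): point on the crank's axis of rotation (90 mm above the counter), level with the middle of the red grip; axes as the vise, x along the axis. The grip's middle circles 55 mm around it
- crank_grip: red grip of the crank: a cylinder of 20 mm diameter, 84 mm long, parallel to the screw, that spins freely on its pin, so it can be held while the crank goes round. Origin: its middle; x along it. The crank arm is at its +x end, 44 mm from the middle
- rack: fixed cream stock rack, 240 deep (x) x 312 wide x 102 mm high, with two boxes on top at the back. Origin: middle of the front edge, on the counter; +x points into the rack
- stock_drawer (a joint): opening of the green tub drawer, m: 0 = fully home in the rack, 0.17 = fully out, towards the rack's -x; runs stiffly (about 8 N) and stays where it is left
- drawer_floor (a point): centre of the drawer's inner floor, 7 mm above the counter; moves with the drawer; axes as the rack. The inside is 208 (x) x 280 (y) mm and 73 mm deep; wall 3 mm; only the part drawn out of the rack is open from above
- drawer_front (a point): middle of the drawer's front lip: its outer face, 74 mm above the counter (lip 12 mm high, as wide as the drawer); the place to push, towards the rack's +x
- oil_bottle: yellow oil bottle with red cap, 56 mm diameter, 140 mm high; leave alone. Origin: centre of the underside
- mug: white mug, 80 mm diameter, 90 mm high; leave alone. Origin: centre of the underside
- scrap_tub: small open grey tub, 130 x 100 x 50 mm; leave alone. Origin: centre of the underside
There are look-alikes about, which are no part of the job. What is shaped like the grey_4 but purple is not meant.

How it is judged:
By the outcome, as a careful person would: the job done as asked, in the order asked, and still so for the second after the job is handed in, with the robot touching nothing.
Of grey_1, grey_2, grey_3, grey_4 only 2 to 4 are there at a start; the rules pass over those that are not, and their reading is None.
At some moment in a run one of grey_1, grey_2, grey_3, grey_4 may be knocked a few centimetres aside while the robot is not near it.
Once in a run the grip may slacken for a moment while it holds something.
It also fails if it takes over 210 s, if anything falls off the work surface, if the arm or the gripper's body presses on something with over 40 N, if the wrist force passes 120 N, or if a joint passes its speed limit or range.

## Working session

There is one attempt and no reset: what is moved stays moved. The work goes in short steps, Python scripts to look and compute and a tool call to move; the robot and the scene stay as the last step left them, time stands still between calls to the robot, and variables do not carry over. Pictures are saved under pics/ and viewed, at most 17 in all, crops included, and the job is handed in when it is done.

Besides the shell and the picture viewer there is one more tool, called after "Request:" in YAML: its name, and indented under it one key for each argument. move_arm: Moves the arm, as the interface text tells. Its arguments: {"type":"object","properties":{"series":{"type":"string"},"force":{"type":"number"}},"required":["series"]}

```bash
ls; mkdir -p pics
cat > h.py <<'E'
import numpy as np, cv2
from rig import observe, optics, order, spotter
def P(im):
    R=cv2.Rodrigues(np.array(im["rvec"],float))[0]; return np.array(im["camera_matrix"]),R,np.array(im["tvec"],float).ravel()
def ray(im,uv):
    K,R,t=P(im); d=R.T@np.linalg.inv(K)@np.array([uv[0],uv[1],1.]); return -R.T@t,d/np.linalg.norm(d)
def onz(im,uv,z):
    c,d=ray(im,uv); return c+d*(z-c[2])/d[2]
def proj(im,p):
    K,R,t=P(im); q=K@(R@np.array(p)+t); return (q[:2]/q[2]).round(1)
def tri(rs):
    A=sum(np.eye(3)-np.outer(d,d) for c,d in rs); b=sum((np.eye(3)-np.outer(d,d))@c for c,d in rs); return np.linalg.solve(A,b)
E
python3 - <<'E'
from h import *
np.set_printoptions(precision=3,suppress=True)
a=optics.get_image("scene");b=optics.get_image("top")
cv2.imwrite("pics/scene.png",a["pixels"]);cv2.imwrite("pics/top.png",b["pixels"])
for n in ["blue_housing","grey_1","vise","vise_jaw","vise_seat","crank_axis","crank_grip","rack","drawer_floor","drawer_front","oil_bottle","mug","scrap_tub"]:
    for cam,im in(("scene",a),("top",b)):
        print(n,cam,[(np.round(r["point"],3).tolist(),round(r["score"],2),proj(im,r["point"]).tolist()) for r in spotter.mark_of(n,cam)])
print(observe())
E
```

```text
pics
blue_housing scene [([0.416, -0.11, -0.003], 0.55, [260.5, 170.7])]
blue_housing top [([0.421, -0.111, 0.0], 0.87, [245.5, 225.8])]
grey_1 scene [([0.646, -0.112, 0.004], 0.65, [245.7, 222.2]), ([0.278, -0.199, -0.007], 0.62, [246.0, 138.9]), ([0.525, -0.027, -0.0], 0.59, [276.6, 198.6])]
grey_1 top [([0.524, -0.021, 0.003], 0.89, [217.8, 193.8]), ([0.648, -0.105, 0.005], 0.78, [244.2, 156.6])]
vise scene [([0.584, -0.289, 0.001], 0.98, [202.1, 197.5])]
vise top [([0.59, -0.285, -0.001], 0.9, [299.1, 174.6])]
vise_jaw scene [([0.594, -0.284, 0.075], 0.73, [200.8, 188.9])]
vise_jaw top [([0.592, -0.285, 0.073], 0.85, [301.7, 168.5])]
vise_seat scene [([0.635, -0.284, 0.074], 0.76, [197.6, 199.1])]
vise_seat top [([0.439, 0.309, 0.076], 0.7, [106.6, 216.0]), ([0.631, -0.28, 0.074], 0.68, [299.9, 156.3]), ([0.593, -0.286, 0.075], 0.26, [301.8, 168.1])]
crank_axis scene []
crank_axis top []
crank_grip scene [([0.424, -0.278, 0.144], 0.46, [214.7, 139.5])]
crank_grip top [([0.422, -0.281, 0.139], 0.62, [303.1, 220.7])]
rack scene [([0.611, 0.295, -0.001], 0.79, [363.5, 238.4])]
rack 
[... 903 characters left out ...]
ne [([0.419, -0.559, 0.001], 0.57, [146.7, 148.2])]
scrap_tub top [([0.409, -0.563, 0.002], 0.84, [387.6, 230.5]), ([0.593, -0.284, 0.079], 0.57, [301.4, 167.8])]
{'time_s': 1.4, 'q': array([-80.29 ,  21.806,  74.336,  -0.001,  83.857, -12.335]), 'qvel': array([-0.086, -0.001,  0.037,  0.004,  0.063, -0.04 ]), 'joint_efforts': array([  0.   , -44.833, -23.146,  -0.   ,   0.001,   0.   ]), 'position': array([ 0.206, -0.51 ,  0.231]), 'tool_rot': array([[ 0.927,  0.375, -0.   ],
       [ 0.375, -0.927, -0.   ],
       [-0.   ,  0.   , -1.   ]]), 'ft_force': array([ 0.021, -0.337, -0.264]), 'wrist_torque': array([ 0.005, -0.001, -0.028]), 'gripper_force': 0.0, 'grip_width': 0.08519692422474437}
```

Run:
```python
import cv2
a=cv2.imread("pics/scene.png")[90:310,110:420];b=cv2.imread("pics/top.png")[90:310,60:430]
cv2.imwrite("pics/s1.png",cv2.resize(a,None,fx=2.5,fy=2.5,interpolation=2));cv2.imwrite("pics/t1.png",cv2.resize(b,None,fx=2.1,fy=2.1,interpolation=2))
```

```text
(no output)
```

View pics/s1.png

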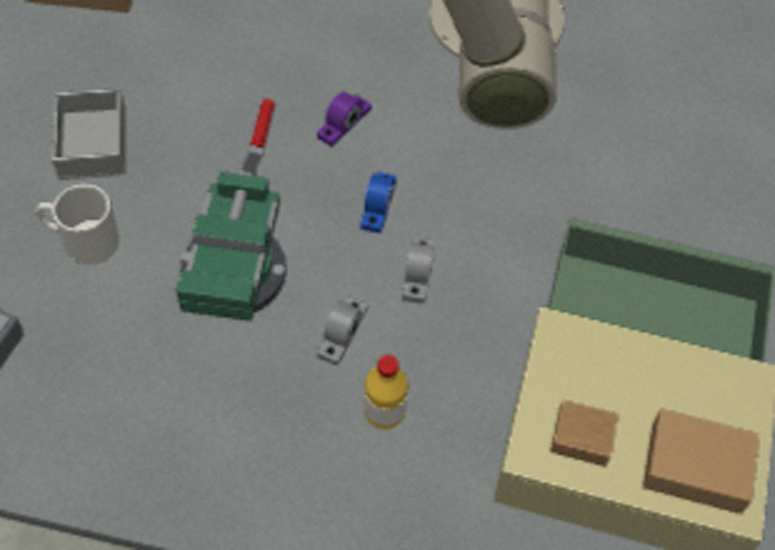

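View pics/t1.png

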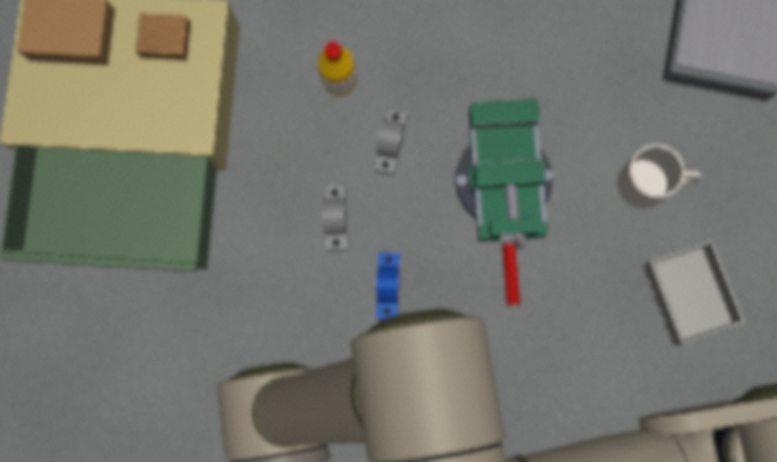

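The scene shows the vise (its jaw at scene 201,189), blue housing at scene (260,171), grey housings at (277,199) and (246,222), and a purple look-alike at (246,139). The network called the purple one "grey", and it must stay. The drawer is fully out. I'll move the wrist camera above the blue housing.

Request:
move_arm:
  series: "3 -2.5 -5 4 1;8 -6 -10 8 1;13 -10 -10 12 1;18 -15 -10 16 1;23 -19 -10 20 1;28 -23 -10 22 1;32 -27 -10 22 1;33 -29 -10 22 1"

```text
time_s: 2.4
position: [0.4041, -0.1148, 0.3314]
tool_rot: [[1.0, 0.003, 0.0], [0.003, -1.0, 0.0], [0.0, -0.0, -1.0]]
ft_force: [0.2, -1.1, 0.0]
grip_width: 0.0853
gripper_force: 0.0
```

```bash
cat >> h.py <<'E'
np.set_printoptions(precision=4,suppress=True)
def fit(im,mask,h0,n=3):
    """refine (x,y,yaw) of a housing on plane z0 by silhouette IoU"""
    from scipy.optimize import minimize
    x0,y0,yaw0,z0=h0
    xs=27*np.cos(np.linspace(0,np.pi,15)); prof=[(-50,0),(50,0),(50,16),(27,16)]+[(x,29+27*np.sqrt(1-(x/27)**2)) for x in xs]+[(-27,16),(-50,16)]
    K,R,t=P(im); S=4
    def sil(v):
        c,s=np.cos(v[2]),np.sin(v[2]); m=np.zeros((384*S,512*S),np.uint8)
        def pr(y): 
            q=np.array([[v[0]+c*a/1e3-s*y,v[1]+s*a/1e3+c*y,z0+b/1e3] for a,b in prof]); q=(K@((R@q.T)+t[:,None])); return ((q[:2]/q[2]).T*S+S/2)
        A,B=pr(-.016),pr(.016)
        for i in range(len(A)):
            j=(i+1)%len(A); cv2.fillConvexPoly(m,cv2.convexHull(np.array([A[i],A[j],B[j],B[i]]).round().astype(np.int32)),1)
        for Q in(A,B): cv2.fillPoly(m,[Q.round().astype(np.int32)],1)
        return cv2.resize(m.astype(np.float32),(512,384),interpolation=cv2.INTER_AREA)
    f=lambda v: 1-np.minimum(sil(v),mask).sum()/np.maximum(sil(v),mask).sum()
    best=None
    for dy in (-.5,-.25,0,.25,.5) if n==3 else (0,):
        v=np.array([x0,y0,yaw0+dy]); r=minimize(f,v,method="Nelder-Mead",options=dict(initial_simplex=np.array([v,v+[.01,0,0],v+[0,.01,0],v+[0,0,.2]]),xatol=1e-4,fatol=1e-4))
        if best is None or r.fun<best.fun: best=r
    return best.x[:2].round(4),np.degrees(best.x[2]).round(1),round(best.fun,3)
def housings(cam,name,im,z0=0.,yaw=0):
    for r in spotter.cut_out(name,cam):
        m=r["pixels"].astype(np.float32); v,u=np.nonzero(m); p=onz(im,(u.mean(),v.mean()),z0+.025)
        hs=im["pixels"][m>0].mean(0).round()
        print(name,cam,round(r["score"],2),len(u),"px",(u.mean().round(),v.mean().round()),"bgr",hs,"fit",*fit(im,m,(p[0],p[1],yaw,z0)),flush=True)
E
python3 - <<'E'
from h import *
w=optics.get_image("wrist"); cv2.imwrite("pics/w1.png",w["pixels"])
s=observe(); K,R,t=P(w); print(s["position"],s["tool_rot"],K[0,0],"cam",-R.T@t,R[2])
housings("wrist","blue_housing",w); housings("wrist","grey_1",w)
for c in("scene","top"):
    im=optics.get_image(c)
    housings(c,"blue_housing",im); housings(c,"grey_1",im)
E
```

```text
[ 0.4041 -0.1116  0.3317] [[ 1.      0.0048  0.0012]
 [ 0.0048 -1.      0.0016]
 [ 0.0012 -0.0016 -1.    ]] 300.3781859869437 cam [ 0.4863 -0.1151  0.4735] [-0.3199 -0.0011 -0.9475]
blue_housing wrist 0.62 1504 px (np.float64(256.0), np.float64(130.0)) bgr [147.  79.  39.] fit [ 0.4215 -0.1095] -1.7 0.034
grey_1 wrist 0.81 1462 px (np.float64(309.0), np.float64(216.0)) bgr [104.  43.  83.] fit [ 0.2824 -0.1957] -25.1 0.056
grey_1 wrist 0.58 2071 px (np.float64(197.0), np.float64(56.0)) bgr [107. 109. 110.] fit [ 0.524  -0.0285] 3.4 0.047
blue_housing scene 0.67 177 px (np.float64(261.0), np.float64(170.0)) bgr [132.  71.  40.] fit [ 0.4189 -0.1068] 4.1 0.247
blue_housing scene 0.41 2142 px (np.float64(204.0), np.float64(186.0)) bgr [81. 94. 72.] fit [ 0.5998 -0.2863] -60.1 0.824
grey_1 scene 0.63 201 px (np.float64(277.0), np.float64(197.0)) bgr [116. 117. 115.] fit [ 0.523  -0.0245] 3.3 0.183
grey_1 scene 0.58 293 px (np.float64(247.0), np.float64(221.0)) bgr [111. 112. 110.] fit [ 0.6426 -0.1073] -12.7 0.107
grey_1 scene 0.5 280 px (np.float64(247.0), np.float64(137.0)) bgr [102.  54.  83.] fit [ 0.2822 -0.1927] -24.7 0.069
blue_housing top 0.47 81 px (np.float64(242.0), np.float64(233.0)) bgr [129.  78.  54.] fit [ 0.3953 -0.101 ] 13.5 0.762
grey_1 top 0.88 332 px (np.float64(271.0), np.float64(270.0)) bgr [123.  59.  99.] fit [ 0.2828 -0.1927] -25.6 0.119
grey_1 top 0.56 334 px (np.float64(245.0), np.float64(156.0)) bgr [111. 112. 111.] fit [ 0.6469 -0.1085] -13.3 0.08
```

View pics/w1.png

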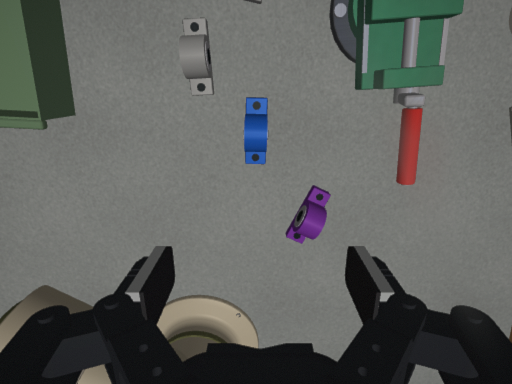

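The blue housing is at wrist (256,130), colour clearly blue. The purple look-alike is at (309,216) and a grey is at (197,56). Descending over the blue one.

Request:
move_arm:
  series: "1 -0.2 5 2 1;1.7 -0.2 10 2 1;1.8 -0.2 15 2 1;1.8 -0.2 20 2 1;1.8 -0.2 20 2 1;1.8 -0.2 20 2 1;1.8 -0.2 20 2 1"

```text
time_s: 3.72
position: [0.4223, -0.1157, 0.1331]
tool_rot: [[0.999, -0.034, 0.003], [-0.034, -0.999, -0.002], [0.003, 0.002, -1.0]]
ft_force: [0.3, 0.5, 0.3]
grip_width: 0.0852
gripper_force: 0.0
```

Run:
```python
from h import *
w=optics.get_image("wrist"); cv2.imwrite("pics/w2.png",w["pixels"])
s=observe(); print(s["position"],s["tool_rot"])
housings("wrist","blue_housing",w)
for n in ["vise_seat","vise","vise_jaw","crank_axis","crank_grip"]:
  print(n,[(np.round(r["point"],3).tolist(),round(r["score"],2)) for r in spotter.mark_of(n,"wrist")])
```

```text
[ 0.4221 -0.1156  0.1329] [[ 0.9994 -0.0342  0.0028]
 [-0.0342 -0.9994 -0.0017]
 [ 0.0029  0.0016 -1.    ]]
blue_housing wrist 0.79 4234 px (np.float64(251.0), np.float64(180.0)) bgr [143.  76.  37.] fit [ 0.4211 -0.1097] -1.1 0.05
vise_seat []
vise []
vise_jaw []
crank_axis []
crank_grip []
```

Request:
move_arm:
  series: "-0.1 -0.6 4 0 1;-0.1 -0.6 8 0 1;-0.1 -0.6 10.2 0 1;-0.1 -0.6 10.2 0 -1;-0.1 -0.6 10.2 0 -1;-0.1 -0.6 10.2 0 -1;-0.1 -0.6 10.2 0 -1;-0.1 -0.6 10.2 0 -1"
  force: 70

```text
time_s: 5.08
position: [0.4212, -0.1093, 0.0305]
tool_rot: [[0.999, -0.034, 0.002], [-0.034, -0.999, -0.001], [0.002, 0.001, -1.0]]
ft_force: [-0.9, 0.5, 6.6]
grip_width: 0.0304
gripper_force: 69.6
```

Request:
move_arm:
  series: "0 0 -4 0 -1;0 0 -9 0 -1;0 2 -14 0 -1;2 6 -19 0 -1;4 10 -24 0 -1;6 13 -28 0 -1;8 16.5 -30 0 -1;8 16.5 -30 0 -1"

```text
time_s: 6.08
position: [0.4955, -0.2787, 0.3299]
tool_rot: [[0.999, -0.036, 0.001], [-0.036, -0.999, -0.001], [0.001, 0.001, -1.0]]
ft_force: [-0.0, 0.8, -4.7]
grip_width: 0.031
gripper_force: 71.5
```

Request:
move_arm:
  series: "0 0 0 0 -1;0 0 0 0 -1"

```text
time_s: 6.32
position: [0.4945, -0.2757, 0.3291]
tool_rot: [[0.999, -0.033, -0.001], [-0.033, -0.999, 0.001], [-0.001, -0.001, -1.0]]
ft_force: [0.1, 0.9, -3.8]
grip_width: 0.0306
gripper_force: 71.5
```

Run:
```python
from h import *
w=optics.get_image("wrist"); cv2.imwrite("pics/w3.png",w["pixels"])
s=observe(); print(s["position"],s["tool_rot"],s["grip_width"],s["gripper_force"])
for n in ["vise_seat","vise","vise_jaw","crank_axis","crank_grip"]:
  for c in("wrist","scene","top"):
   print(n,c,[(np.round(r["point"],3).tolist(),round(r["score"],2)) for r in spotter.mark_of(n,c)])
```

```text
[ 0.4946 -0.2758  0.3292] [[ 0.9994 -0.0334 -0.0007]
 [-0.0334 -0.9994  0.0006]
 [-0.0007 -0.0006 -1.    ]] 0.030899211621781886 71.45281791687012
vise_seat wrist [([0.63, -0.281, 0.072], 0.65)]
vise_seat scene [([0.632, -0.285, 0.075], 0.96)]
vise_seat top [([0.631, -0.28, 0.075], 0.66)]
vise wrist [([0.584, -0.285, 0.002], 0.65)]
vise scene [([0.582, -0.286, -0.002], 0.77), ([0.612, 0.297, -0.001], 0.25)]
vise top []
vise_jaw wrist [([0.594, -0.286, 0.075], 0.89)]
vise_jaw scene [([0.598, -0.288, 0.075], 0.67)]
vise_jaw top [([0.592, -0.285, 0.076], 0.92)]
crank_axis wrist []
crank_axis scene [([0.42, -0.11, -0.004], 0.59), ([0.525, -0.029, -0.002], 0.56)]
crank_axis top []
crank_grip wrist []
crank_grip scene [([0.425, -0.279, 0.141], 0.41)]
crank_grip top [([0.424, -0.282, 0.142], 0.48)]
```

View pics/w3.png

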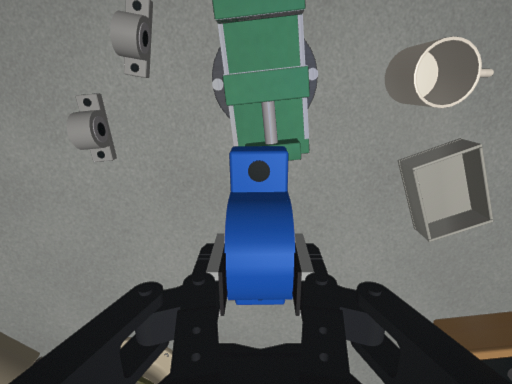

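The housing is held upright and well centred. The fixed jaw is at about (260,15), the moving jaw at (266,85) and the screw at (269,122). Zooming in on the vise for edge pixels.

Run:
```python
import cv2
a=cv2.imread("pics/w3.png")[0:160,200:330]
cv2.imwrite("pics/w3c.png",cv2.resize(a,None,fx=3.7,fy=3.7,interpolation=2))
```

```text
(no output)
```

View pics/w3c.png

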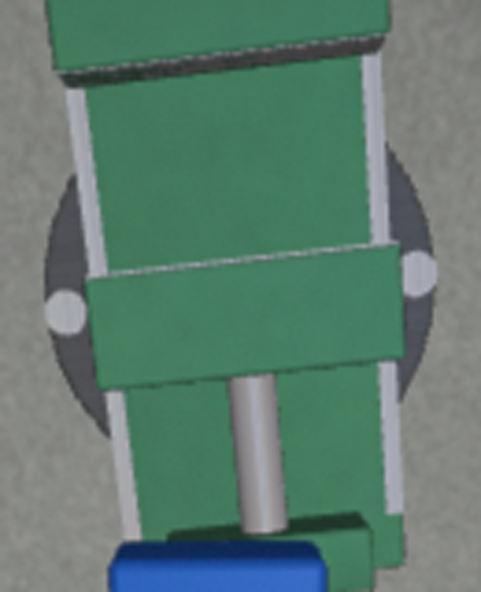

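Run:
```python
from h import *
im=optics.get_image("wrist")
def pt(u,v,z): return onz(im,(200+(u+.5)/3.7-.5,(v+.5)/3.7-.5),z)
def yaw(a,b):
    d=a-b; return np.degrees(np.arctan2(-d[0],d[1])),np.linalg.norm(d)
for n,a,b in(("fix top",(53,71),(389,36)),("mov back",(86,280),(399,243)),("mov front",(97,388),(403,355))):
    A,B=pt(*a,.101),pt(*b,.101); print(n,A,B,(A+B)/2,yaw(A,B))
```

```text
fix top [ 0.6485 -0.2328  0.101 ] [ 0.6542 -0.3319  0.101 ] [ 0.6514 -0.2824  0.101 ] (np.float64(3.30780973735982), np.float64(0.09929154737957029))
mov back [ 0.5904 -0.2383  0.101 ] [ 0.5978 -0.3358  0.101 ] [ 0.5941 -0.2871  0.101 ] (np.float64(4.34351935246703), np.float64(0.09777857691922809))
mov front [ 0.5578 -0.2395  0.101 ] [ 0.5646 -0.3376  0.101 ] [ 0.5612 -0.2886  0.101 ] (np.float64(3.9685457034069795), np.float64(0.09841654236414706))
```

Request:
move_arm:
  series: "0 0 0 -10 -1;2 0 0 -20 -1;4 0 0 -30 -1;6 0 0 -40 -1;8 0.2 0 -50 -1;10 0.3 0 -60 -1;12 0.4 0 -70 -1;13.6 0.4 0 -80 -1"

```text
time_s: 8.18
position: [0.6315, -0.2854, 0.3289]
tool_rot: [[0.201, 0.98, -0.0], [0.98, -0.201, 0.0], [0.0, -0.0, -1.0]]
ft_force: [0.1, -0.1, -3.3]
grip_width: 0.0313
gripper_force: 46.6
```

Request:
move_arm:
  series: "0 0 4 -8 -1;0 0 8 -15.5 -1;0 0 12 -15.5 -1;0 0 14 -15.5 -1;0 0 14 -15.5 -1;0 0 14 -15.5 -1;0 0 14 -15.5 -1"

```text
time_s: 9.05
position: [0.6311, -0.2856, 0.1907]
tool_rot: [[-0.062, 0.998, 0.002], [0.998, 0.062, -0.001], [-0.002, 0.002, -1.0]]
ft_force: [-0.4, 0.5, -3.7]
grip_width: 0.0306
gripper_force: 75.8
```

Run:
```python
from h import *
w=optics.get_image("wrist"); cv2.imwrite("pics/w4.png",w["pixels"])
s=observe(); print(s["q"],s["position"],s["tool_rot"],s["grip_width"],s["gripper_force"])
T=s["tool_rot"]; d=np.array([.6304,-.2839,s["position"][2]])-s["position"]; print("shift cm",T.T@d*100,"yaw",np.degrees(np.arctan2(T[1,0],T[0,0])))
```

```text
[-34.1092  38.1456  52.1002   0.0009  89.6405 -37.6579] [ 0.6311 -0.2855  0.1905] [[-0.0619  0.9981  0.0017]
 [ 0.9981  0.0619 -0.0011]
 [-0.0012  0.0016 -1.    ]] 0.03065386660432506 75.78651666641235
shift cm [ 0.1638 -0.0575 -0.0003] yaw 93.5487210015914
```

View pics/w4.png

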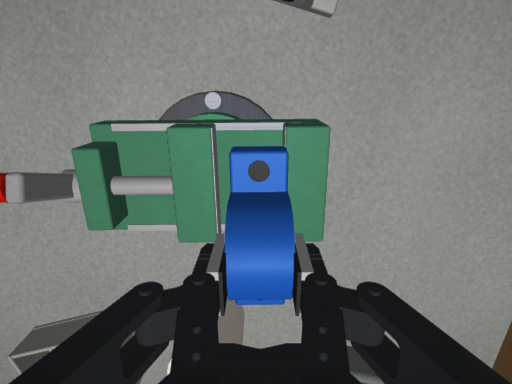

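The housing still sits squarely in the grip at (258,230), with the gap below it between the moving jaw (195,180) and the fixed jaw (305,180). Descending.

Request:
move_arm:
  series: "0.2 -0.1 3 0 -1;0.2 -0.1 6 0 -1;0.2 -0.1 7.6 0 -1;0.2 -0.1 8.1 0 -1;0.2 -0.1 8.3 0 -1;0.2 -0.1 8.4 0 -1;0.2 -0.1 8.4 0 -1"

```text
time_s: 9.98
position: [0.6298, -0.2835, 0.1059]
tool_rot: [[-0.062, 0.998, 0.001], [0.998, 0.062, -0.001], [-0.001, 0.001, -1.0]]
ft_force: [-0.2, -0.2, -3.2]
grip_width: 0.0308
gripper_force: 76.0
```

Request:
move_arm:
  series: "0 0 0.1 0 -1;0 0 0.2 0 -1;0 0 0.2 0 -1"

```text
time_s: 10.35
position: [0.6299, -0.2836, 0.1055]
tool_rot: [[-0.062, 0.998, 0.002], [0.998, 0.062, -0.001], [-0.002, 0.002, -1.0]]
ft_force: [-4.4, 1.6, 8.6]
grip_width: 0.0306
gripper_force: 77.7
```

Request:
move_arm:
  series: "0 0 0 0 0.2;0 0 0 0 0.2;0 0 0 0 0.2;0 0 -3 0 0.2;0 0 -8 0 0.2;0 0 -12 0 1;-1 -4 -17 0 1;-2 -8 -20 5 1"

```text
time_s: 11.35
position: [0.5505, -0.3085, 0.3054]
tool_rot: [[0.026, 1.0, 0.002], [1.0, -0.026, -0.002], [-0.002, 0.002, -1.0]]
ft_force: [0.7, -1.0, 0.0]
grip_width: 0.0853
gripper_force: 0.0
```

Run:
```python
from h import *
s=observe(); print(s["q"],s["position"],s["tool_rot"],s["time_s"])
w=optics.get_image("wrist"); cv2.imwrite("pics/w5.png",w["pixels"])
housings("wrist","blue_housing",w,z0=.075,yaw=np.radians(94))
a=optics.get_image("scene");cv2.imwrite("pics/s5.png",a["pixels"])
housings("scene","blue_housing",a,z0=.075,yaw=np.radians(94))
m=[r["point"] for c in("wrist","scene","top") for r in spotter.mark_of("crank_grip",c)];print(np.array(m))
```

```text
[-39.9971  28.4492  51.3777  -0.0028 100.0268 -38.4865] [ 0.5505 -0.3085  0.3054] [[ 0.0264  0.9997  0.0019]
 [ 0.9997 -0.0264 -0.0017]
 [-0.0016  0.002  -1.    ]] 11.35
blue_housing wrist 0.96 2818 px (np.float64(327.0), np.float64(133.0)) bgr [140.  76.  38.] fit [ 0.6293 -0.2836] 94.1 0.04
blue_housing scene 0.63 325 px (np.float64(199.0), np.float64(193.0)) bgr [120.  69.  40.] fit [ 0.6243 -0.2813] 88.3 0.194
[[ 0.4236 -0.2791  0.1438]
 [ 0.5952 -0.2843  0.0773]
 [ 0.422  -0.2813  0.1436]
 [ 0.4238 -0.2822  0.1419]]
```

View pics/w5.png

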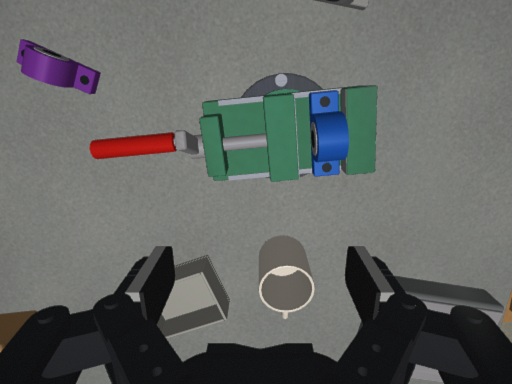

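The blue housing stands in the gap at (328,133), square to the jaws: fit yaw 94.1°, vise about 93.9°. The crank grip is at (133,146). Going to the grip.

Request:
move_arm:
  series: "0 -2 0 10 1;0.5 -4 0 20 1;1 -6 0 30 1;1.5 -8 2 40 1;2 -10 4 50 1;2.3 -12 5 60 1;2.3 -14 6 70 1;2.3 -14.8 6 80 1"

```text
time_s: 12.7
position: [0.4032, -0.2808, 0.2418]
tool_rot: [[0.99, 0.144, -0.002], [0.144, -0.99, 0.003], [-0.002, -0.003, -1.0]]
ft_force: [0.1, -0.1, 0.1]
grip_width: 0.0854
gripper_force: 0.0
```

Request:
move_arm:
  series: "0 0 0 7.5 1;0 0 0 7.5 1;0 0 0 7.5 1;0 0 0 7.5 1"

```text
time_s: 13.2
position: [0.4039, -0.2815, 0.2431]
tool_rot: [[1.0, 0.02, -0.0], [0.02, -1.0, 0.0], [-0.0, -0.0, -1.0]]
ft_force: [0.6, -0.0, -0.4]
grip_width: 0.0856
gripper_force: 0.0
```

Run:
```python
from h import *
w=optics.get_image("wrist"); cv2.imwrite("pics/w6.png",w["pixels"])
s=observe(); print(s["q"],s["position"],s["tool_rot"])
for c in("wrist","scene","top"):
  im=optics.get_image(c); print(c,[(np.round(r["point"],3),round(r["score"],2)) for r in spotter.mark_of("crank_grip",c)])
  for r in spotter.cut_out("crank_grip",c)[:1]:
    v,u=np.nonzero(r["pixels"]); bx=cv2.minAreaRect(np.c_[u,v].astype(np.float32)); print(c,r["score"],len(u),bx)
    b=cv2.boxPoints(bx); i=np.argsort([np.linalg.norm(b[1]-b[0]),np.linalg.norm(b[2]-b[1])])
    e=[(b[0]+b[1])/2,(b[2]+b[3])/2] if i[0]==0 else [(b[1]+b[2])/2,(b[3]+b[0])/2]
    print([onz(im,q,.142) for q in e])
```

```text
[-48.6878  15.4795  81.8738   0.0009  82.664   40.1834] [ 0.4038 -0.2815  0.2432] [[ 0.9998  0.0197 -0.0002]
 [ 0.0197 -0.9998  0.0002]
 [-0.0002 -0.0002 -1.    ]]
wrist [(array([ 0.425, -0.282,  0.143]), 0.56)]
scene [(array([ 0.422, -0.281,  0.146]), 0.53), (array([ 0.586, -0.501, -0.002]), 0.25)]
scene 0.55 89 ((215.11766052246094, 138.5294189453125), (4.850712299346924, 17.947635650634766), 14.03624439239502)
[array([ 0.3781, -0.2816,  0.142 ]), array([ 0.4577, -0.2754,  0.142 ])]
top [(array([ 0.421, -0.282,  0.141]), 0.36), (array([ 0.589, -0.286,  0.002]), 0.23)]
top 0.55 39 ((302.75, 231.25), (8.485280990600586, 4.949747085571289), 45.0)
[array([ 0.3993, -0.2702,  0.142 ]), array([ 0.3822, -0.2872,  0.142 ])]
```

View pics/w6.png

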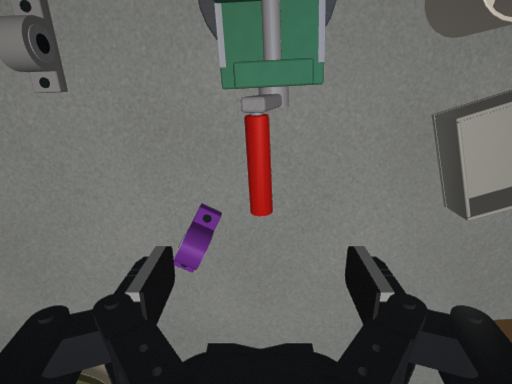

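The red grip runs from (257,115) to (261,215). The purple look-alike at (198,238) is clear of the fingers.

Run:
```python
from h import *
w=optics.get_image("wrist")
e=[onz(w,q,.142) for q in((257,115),(261,215))]; print(e, np.linalg.norm(e[0]-e[1]))
g=(e[0]+e[1])/2; yaw=np.radians(3.9); f=np.array([.6514,-.2824])
ex=np.array([np.cos(yaw),np.sin(yaw)]); ey=np.array([-ex[1],ex[0]]); r=g[:2]-f; print("grip mid",g,"along",r@ex,"lateral",r@ey)
h=[onz(w,q,.1) for q in((232,87),(323,80))]; h=(h[0]+h[1])/2; print("block lateral",(h[:2]-f)@ex,(h[:2]-f)@ey)
```

```text
[array([ 0.4642, -0.2791,  0.142 ]), array([ 0.3782, -0.284 ,  0.142 ])] 0.086173413318046
grip mid [ 0.4212 -0.2816  0.142 ] along -0.2296247644759175 lateral 0.01650194261164787
block lateral -0.16362556942935244 -0.0031580874003377026
```

Request:
move_arm:
  series: "-0.3 0.15 5 -2.8 1;-0.3 0.15 10 -2.8 1;-0.3 0.15 12 -2.8 1;-0.3 0.15 12 -2.8 1;-0.3 0.15 12 -2.8 -1;-0.3 0.15 12 -2.8 -1;-0.3 0.15 12 -2.8 -1;-0.3 0.15 12 -2.8 -1"
  force: 60

```text
time_s: 14.75
position: [0.4007, -0.2829, 0.1238]
tool_rot: [[0.998, 0.067, 0.0], [0.067, -0.998, 0.0], [0.0, -0.0, -1.0]]
ft_force: [-2.2, 2.6, 7.3]
grip_width: 0.0185
gripper_force: 58.3
```

Request:
move_arm:
  series: "0 0 0 0 -1;0 0 0 0 -1"

```text
time_s: 15.0
position: [0.4007, -0.2829, 0.1239]
tool_rot: [[0.998, 0.067, 0.0], [0.067, -0.998, -0.0], [0.0, 0.0, -1.0]]
ft_force: [-1.2, 2.3, 5.9]
grip_width: 0.0183
gripper_force: 58.3
```

Request:
move_arm:
  series: "2.1 0 0 0 -1"

```text
time_s: 15.12
position: [0.4134, -0.2804, 0.1224]
tool_rot: [[0.997, 0.068, -0.021], [0.068, -0.998, 0.005], [-0.021, -0.006, -1.0]]
ft_force: [-56.4, -4.6, 8.1]
grip_width: 0.0182
gripper_force: 60.9
```

I put that shift in x instead of y. Undoing it.

Request:
move_arm:
  series: "-1.5 0 0 0 -1;-2.1 0 0 0 -1;-2.1 0 0 0 -1"

```text
time_s: 15.5
position: [0.4051, -0.2844, 0.1243]
tool_rot: [[0.998, 0.066, 0.011], [0.066, -0.998, -0.004], [0.011, 0.005, -1.0]]
ft_force: [24.5, -0.7, -6.8]
grip_width: 0.0181
gripper_force: 59.5
```

Request:
move_arm:
  series: "0.4 0 0 0 -1;0.5 0 0 0 -1;0.5 0 0 0 -1"

```text
time_s: 15.88
position: [0.4053, -0.2831, 0.1239]
tool_rot: [[0.998, 0.067, -0.001], [0.067, -0.998, -0.001], [-0.001, 0.001, -1.0]]
ft_force: [-4.9, -1.1, 6.5]
grip_width: 0.0182
gripper_force: 60.8
```

Relieved. Turning the crank now: y across, z down.

Request:
move_arm:
  series: "0 1.05 -0.2 0 -1;0 2.1 -0.2 0 -1;0 3.2 0 0 -1;0 4.2 0.4 0 -1"

```text
time_s: 16.38
position: [0.4081, -0.3237, 0.1198]
tool_rot: [[0.998, 0.067, -0.001], [0.067, -0.998, 0.002], [-0.001, -0.002, -1.0]]
ft_force: [-0.8, 8.0, 5.3]
grip_width: 0.0186
gripper_force: 61.0
```

Request:
move_arm:
  series: "0 1.68 1.34 0 -1;0 2.71 3.22 0 -1;0 2.94 5.36 0 -1;0 2.34 7.41 0 -1;0 1 9.09 0 -1;0 -0.88 10.12 0 -1;0 -3.02 10.36 0 -1;0 -5.08 9.76 0 -1"

```text
time_s: 17.38
position: [0.4048, -0.2758, 0.0209]
tool_rot: [[0.998, 0.066, -0.0], [0.066, -0.998, -0.003], [-0.0, 0.003, -1.0]]
ft_force: [-1.1, -14.4, -8.2]
grip_width: 0.018
gripper_force: 60.4
```

Request:
move_arm:
  series: "0 -1.68 -1.34 0 -1;0 -2.71 -3.22 0 -1;0 -2.94 -5.36 0 -1;0 -2.34 -7.41 0 -1;0 -1 -9.09 0 -1;0 0.88 -10.12 0 -1;0 3.02 -10.36 0 -1;0 5.08 -9.76 0 -1"

```text
time_s: 18.38
position: [0.408, -0.3226, 0.1204]
tool_rot: [[0.998, 0.068, -0.001], [0.068, -0.998, 0.004], [-0.001, -0.004, -1.0]]
ft_force: [0.9, 17.2, 3.4]
grip_width: 0.0183
gripper_force: 62.4
```

Request:
move_arm:
  series: "0 1.68 1.34 0 -1;0 2.71 3.22 0 -1;0 2.94 5.36 0 -1;0 2.34 7.41 0 -1;0 1 9.09 0 -1;0 -0.88 10.12 0 -1;0 -3.02 10.36 0 -1;0 -5.08 9.76 0 -1"

```text
time_s: 19.38
position: [0.4048, -0.2758, 0.0209]
tool_rot: [[0.998, 0.066, -0.0], [0.066, -0.998, -0.003], [-0.0, 0.003, -1.0]]
ft_force: [-0.8, -13.9, -8.9]
grip_width: 0.018
gripper_force: 61.1
```

Run:
```python
from h import *
s=observe(); print(s["position"],s["ft_force"],s["grip_width"])
a=optics.get_image("scene")
w=optics.get_image("wrist"); cv2.imwrite("pics/w7.png",np.hstack([w["pixels"],cv2.resize(a["pixels"][130:230,150:250],(384,384))])[:, :800])
```

```text
[ 0.4048 -0.2758  0.0209] [ -0.8226 -13.9284  -8.8904] 0.018024503337368394
```

View pics/w7.png

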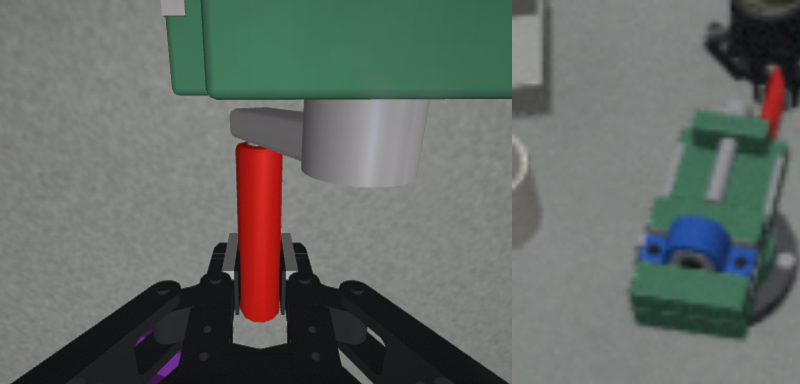

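Request:
move_arm:
  series: "0 -1 -0.67 0 -1;0 -1.82 -1.53 0 -1;0 -2.45 -2.55 0 -1;0 -2.63 -3 0 -1;0 -2.63 -3 0 -1"

```text
time_s: 20.1
position: [0.4027, -0.2466, 0.0522]
tool_rot: [[0.998, 0.067, -0.001], [0.067, -0.998, 0.002], [-0.001, -0.002, -1.0]]
ft_force: [-4.9, 4.8, -0.7]
grip_width: 0.0184
gripper_force: 62.0
```

Request:
move_arm:
  series: "0 -0.19 -0.64 0 -1;0 -0.3 -1.31 0 -1;0 -0.3 -1.31 0 -1"

```text
time_s: 20.48
position: [0.4025, -0.2436, 0.0651]
tool_rot: [[0.998, 0.067, -0.002], [0.067, -0.998, 0.002], [-0.001, -0.002, -1.0]]
ft_force: [-4.2, 6.7, -5.9]
grip_width: 0.018
gripper_force: 61.5
```

Request:
move_arm:
  series: "0 -0.03 -0.77 0 -1;0 0.05 -1.53 0 -1;0 0.05 -1.53 0 -1"

```text
time_s: 20.85
position: [0.4024, -0.2439, 0.0797]
tool_rot: [[0.998, 0.067, -0.002], [0.067, -0.998, 0.003], [-0.002, -0.003, -1.0]]
ft_force: [-1.6, 7.1, -20.6]
grip_width: 0.0183
gripper_force: 60.1
```

Request:
move_arm:
  series: "0 0.19 -0.74 0 -1;0 0.19 -0.74 0 -1;0 0.19 -0.74 0 -1"

```text
time_s: 21.22
position: [0.4025, -0.2452, 0.0863]
tool_rot: [[0.998, 0.067, -0.003], [0.067, -0.998, 0.005], [-0.002, -0.005, -1.0]]
ft_force: [1.6, 6.1, -26.9]
grip_width: 0.0182
gripper_force: 59.9
```

Request:
move_arm:
  series: "0 0.27 -0.72 0 -1;0 0.27 -0.72 0 -1;0 0.27 -0.72 0 -1"

```text
time_s: 21.6
position: [0.4026, -0.2473, 0.0927]
tool_rot: [[0.998, 0.067, -0.003], [0.067, -0.998, 0.007], [-0.003, -0.007, -1.0]]
ft_force: [3.4, 8.4, -33.7]
grip_width: 0.018
gripper_force: 60.1
```

Request:
move_arm:
  series: "0 0.38 -0.66 0 -1;0 0.86 -1.27 0 -1;0 0.86 -1.27 0 -1;0 0.86 -1.27 0 -1"
  force: 90

```text
time_s: 22.1
position: [0.4029, -0.2531, 0.1036]
tool_rot: [[0.998, 0.067, -0.005], [0.067, -0.998, 0.013], [-0.004, -0.014, -1.0]]
ft_force: [11.4, 17.9, -45.2]
grip_width: 0.0171
gripper_force: 89.2
```

Run:
```python
from h import *
s=observe(); print(s["position"],s["ft_force"],s["wrist_torque"],s["grip_width"])
w=optics.get_image("scene"); housings("scene","blue_housing",w,z0=.075,yaw=np.radians(94))
print(spotter.mark_of("vise_jaw","scene"),spotter.mark_of("vise_jaw","top"))
```

```text
[ 0.4029 -0.2531  0.1036] [ 11.4372  17.855  -45.1829] [ 2.5877 -1.4918 -0.1385] 0.017109387369813493
blue_housing scene 0.55 243 px (np.float64(199.0), np.float64(194.0)) bgr [120.  66.  38.] fit [ 0.6282 -0.2832] 79.5 0.379
[{'point': [0.6205, -0.2853, 0.0761], 'score': 0.69}] [{'point': [0.593, -0.2849, 0.0775], 'score': 0.85}]
```

Request:
move_arm:
  series: "0 0.55 -0.53 0 -1;0 0.55 -0.53 0 -1;0 0.55 -0.53 0 -1"

```text
time_s: 22.68
position: [0.4031, -0.2565, 0.108]
tool_rot: [[0.998, 0.067, -0.006], [0.068, -0.998, 0.018], [-0.005, -0.019, -1.0]]
ft_force: [13.0, 25.0, -49.3]
grip_width: 0.0173
gripper_force: 89.3
```

Request:
move_arm:
  series: "0 -0.25 0.25 0 -1;0 -0.4 0.45 0 -1;0 -0.4 0.45 0 -1"

```text
time_s: 23.05
position: [0.4029, -0.2535, 0.104]
tool_rot: [[0.998, 0.067, -0.006], [0.067, -0.998, 0.016], [-0.005, -0.016, -1.0]]
ft_force: [11.5, 21.7, -46.9]
grip_width: 0.0173
gripper_force: 89.8
```

Request:
move_arm:
  series: "0 0 0 0 1;0 0 0 0 1;0 0 0 0 1;0 0 -4 0 1;0 0 -9 0 1;4 0 -14 0 1;8 -2 -19 0 1;10 -6 -21 0 1"

```text
time_s: 24.05
position: [0.5017, -0.1942, 0.3217]
tool_rot: [[0.998, 0.065, 0.006], [0.065, -0.998, -0.004], [0.005, 0.005, -1.0]]
ft_force: [0.2, 0.1, -0.9]
grip_width: 0.0857
gripper_force: 0.0
```

Run:
```python
from h import *
w=optics.get_image("wrist"); cv2.imwrite("pics/w8.png",w["pixels"])
s=observe(); print(s["time_s"],s["position"],s["tool_rot"])
housings("wrist","blue_housing",w,z0=.075,yaw=np.radians(94)); housings("wrist","grey_1",w)
print(spotter.mark_of("vise_jaw","wrist"),spotter.mark_of("vise_seat","wrist"))
for c in("scene","top"):
    im=optics.get_image(c); housings(c,"grey_1",im)
    for n in("rack","drawer_front","drawer_floor"): print(n,c,[np.round(r["point"],3) for r in spotter.mark_of(n,c)[:1]])
```

```text
24.1 [ 0.5033 -0.1893  0.3245] [[ 0.9975  0.0698  0.0098]
 [ 0.0698 -0.9976 -0.004 ]
 [ 0.0095  0.0047 -0.9999]]
blue_housing wrist 0.93 3022 px (np.float64(345.0), np.float64(43.0)) bgr [137.  76.  40.] fit [ 0.6352 -0.2842] 95.0 0.068
grey_1 wrist 0.9 2208 px (np.float64(144.0), np.float64(122.0)) bgr [100. 102. 103.] fit [ 0.5241 -0.0283] 3.4 0.032
grey_1 wrist 0.87 1323 px (np.float64(253.0), np.float64(270.0)) bgr [104.  45.  84.] fit [ 0.2813 -0.1955] -25.0 0.036
grey_1 wrist 0.86 2280 px (np.float64(202.0), np.float64(35.0)) bgr [106. 108. 109.] fit [ 0.6456 -0.1112] -11.4 0.027
[{'point': [0.6189, -0.2821, 0.0768], 'score': 0.9}, {'point': [0.4111, -0.5658, 0.0007], 'score': 0.16}] []
grey_1 scene 0.66 265 px (np.float64(246.0), np.float64(221.0)) bgr [111. 112. 110.] fit [ 0.6446 -0.1088] -9.8 0.176
grey_1 scene 0.58 231 px (np.float64(246.0), np.float64(137.0)) bgr [100.  48.  79.] fit [ 0.2825 -0.1951] -21.1 0.16
grey_1 scene 0.48 244 px (np.float64(277.0), np.float64(197.0)) bgr [117. 117. 115.] fit [ 0.523  -0.0255] 2.3 0.082
rack scene [array([ 0.609,  0.298, -0.002])]
drawer_front scene [array([0.44 , 0.311, 0.073])]
drawer_floor scene [array([0.552, 0.305, 0.007])]
grey_1 top 0.69 297 px (np.float64(272.0), np.float64(270.0)) bgr [122.  55.  97.] fit [ 0.2846 -0.1937] -26.9 0.174
rack top [array([0.607, 0.302, 0.003])]
drawer_front top [array([0.441, 0.313, 0.075])]
drawer_floor top [array([0.561, 0.304, 0.008])]
```

View pics/w8.png

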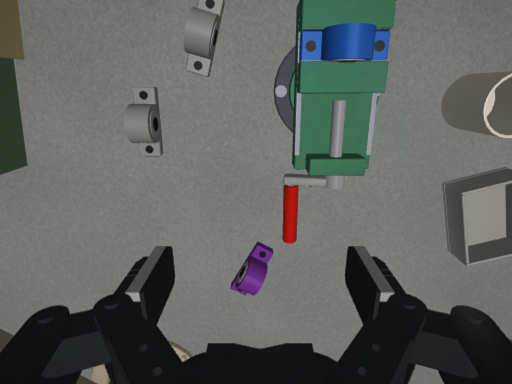

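The blue housing is clamped between the jaws at (348,42): fit (0.635,-0.284), equal to the seat. The greys are at (144,122) and (202,35). The purple one at (253,270) stays. Taking the near grey first.

Request:
move_arm:
  series: "0.5 -4 3 0 1;1.5 -8 6 0 1;2.5 -12 10 0 1;3.2 -15.9 14 0.6 1;3.2 -15.9 18 0.6 1;3.2 -15.9 19.4 0.6 1;3.2 -15.9 19.4 0.6 1;3.2 -15.9 19.4 0.6 1"

```text
time_s: 25.8
position: [0.522, -0.0332, 0.1257]
tool_rot: [[0.998, 0.056, 0.003], [0.056, -0.998, -0.001], [0.003, 0.001, -1.0]]
ft_force: [0.1, 0.0, -0.2]
grip_width: 0.0854
gripper_force: 0.0
```

```bash
cat >> h.py <<'E'
def to(x,y,yawdeg):
    s=observe(); T=s["tool_rot"]; p=s["position"]; d=T.T@(np.array([x,y,p[2]])-p)*100
    print("pos",p,"yaw",np.degrees(np.arctan2(T[1,0],T[0,0])).round(2),"shift cm",d[:2],"turn",(np.degrees(np.arctan2(T[1,0],T[0,0]))-yawdeg).round(1),"t",s["time_s"],"w",s["grip_width"])
E
python3 - <<'E'
from h import *
w=optics.get_image("wrist"); housings("wrist","grey_1",w)
to(.5241,-.0283,3.4)
E
```

```text
grey_1 wrist 0.77 6198 px (np.float64(373.0), np.float64(46.0)) bgr [101. 103. 104.] fit [ 0.646  -0.1109] -11.8 0.03
grey_1 wrist 0.65 4440 px (np.float64(253.0), np.float64(178.0)) bgr [112. 114. 115.] fit [ 0.5241 -0.028 ] 3.0 0.034
pos [ 0.5217 -0.033   0.1255] yaw 3.21 shift cm [ 0.2613 -0.4596] turn -0.2 t 25.9 w 0.08575090480060309
```

Request:
move_arm:
  series: "0.3 -0.5 4 0 1;0.3 -0.5 8 0 1;0.3 -0.5 9.5 0 1;0.3 -0.5 9.5 0 -1;0.3 -0.5 9.5 0 -1;0.3 -0.5 9.5 0 -1;0.3 -0.5 9.5 0 -1;0.3 -0.5 9.5 0 -1"
  force: 80

```text
time_s: 26.9
position: [0.5246, -0.0276, 0.0307]
tool_rot: [[0.998, 0.057, 0.003], [0.057, -0.998, -0.001], [0.003, 0.001, -1.0]]
ft_force: [-1.3, -0.3, 7.3]
grip_width: 0.0304
gripper_force: 81.0
```

Request:
move_arm:
  series: "0 0 -5 0 -1;0 0 -11 0 -1;0.4 -5 -17 0 -1;0.7 -11 -18 2 -1;1.1 -17 -18 4 -1;1.5 -23 -18 7.2 -1;1.9 -29 -18 7.2 -1;2.2 -35 -18 7.2 -1"

```text
time_s: 27.9
position: [0.5254, 0.3241, 0.2093]
tool_rot: [[0.998, -0.069, -0.0], [-0.069, -0.998, -0.0], [-0.0, 0.0, -1.0]]
ft_force: [1.1, -0.9, -4.9]
grip_width: 0.0307
gripper_force: 81.5
```

Request:
move_arm:
  series: "0 -3 0 0 -1;0 -5 0 0 -1;0 -5 0 0 -1;0 -5 0 0 -1"

```text
time_s: 28.4
position: [0.5293, 0.3714, 0.2091]
tool_rot: [[0.998, -0.069, -0.001], [-0.069, -0.998, -0.001], [-0.001, 0.001, -1.0]]
ft_force: [-0.9, 0.2, -4.0]
grip_width: 0.0306
gripper_force: 81.3
```

Run:
```python
from h import *
w=optics.get_image("wrist"); cv2.imwrite("pics/w9.png",w["pixels"])
to(.527,.376,-4)
print([ (n,[np.round(r["point"],3) for r in spotter.mark_of(n,"wrist")[:1]]) for n in("rack","drawer_front","drawer_floor")])
```

```text
pos [0.5294 0.3712 0.2093] yaw -4.0 shift cm [-0.2758 -0.4613] turn 0.0 t 28.45 w 0.030493655902331357
[('rack', [array([0.606, 0.304, 0.003])]), ('drawer_front', []), ('drawer_floor', [array([0.558, 0.303, 0.007])])]
```

View pics/w9.png

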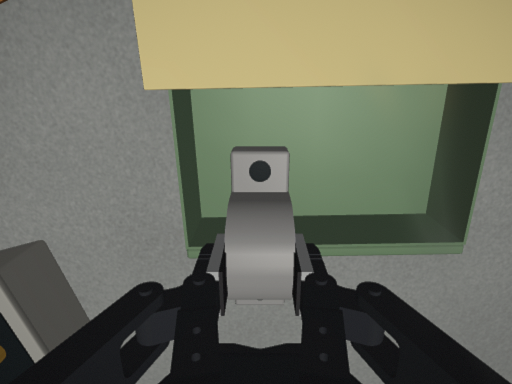

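The held grey is over the drawer's left part. The front lip is at row 247, from (188,248) to (463,245), and the rack edge is at row 87.

Run:
```python
from h import *
w=optics.get_image("wrist")
for q,z in(((190,244),.08),((463,243),.08),((202,216),.007),((427,213),.007),((180,90),.08),((497,84),.08),((145,88),.102),((480,83),.102)): print(q,onz(w,q,z))
```

```text
(190, 244) [0.4646 0.4462 0.08  ]
(463, 243) [0.4463 0.1689 0.08  ]
(202, 216) [0.4631 0.4474 0.007 ]
(427, 213) [0.4476 0.1671 0.007 ]
(180, 90) [0.6132 0.4333 0.08  ]
(497, 84) [0.5991 0.1624 0.08  ]
(145, 88) [0.6165 0.4551 0.102 ]
(480, 83) [0.6018 0.1922 0.102 ]
```

Request:
move_arm:
  series: "0.3 -0.5 5 0 -1;0.3 -0.5 10 0 -1;0.3 -0.5 14 0 -1;0.3 -0.5 16 0 -1;0.3 -0.5 16.8 0 -1;0.3 -0.5 17.1 0 -1;0.3 -0.5 17.2 0 -1;0.3 -0.5 17.2 0 -1"

```text
time_s: 29.65
position: [0.5331, 0.377, 0.038]
tool_rot: [[0.998, -0.069, 0.001], [-0.069, -0.998, 0.001], [0.001, -0.001, -1.0]]
ft_force: [0.3, 0.4, -4.3]
grip_width: 0.0308
gripper_force: 81.4
```

Request:
move_arm:
  series: "0 0 0.1 0 -1;0 0 0.1 0 -1;0 0 0.1 0 0.3;0 0 0.1 0 0.3;0 0 0.1 0 0.3;0 0 -4 0 0.3;0 0 -9 0 0.3;0 0 -15 0 1"

```text
time_s: 30.65
position: [0.5324, 0.3767, 0.1881]
tool_rot: [[0.998, -0.069, -0.002], [-0.069, -0.998, -0.001], [-0.002, 0.001, -1.0]]
ft_force: [1.1, 0.2, -0.0]
grip_width: 0.0721
gripper_force: 0.0
```

Request:
move_arm:
  series: "0 5 -3 0 1;0 11 -5 0 1;1 17 -5 0 1;2 23 -5 2 1;4 29 -5 4 1;7 35 -5 6 1;10 41 -5 7.5 1;13 46 -5 7.5 1"

```text
time_s: 31.65
position: [0.6287, -0.088, 0.2374]
tool_rot: [[0.98, -0.199, 0.0], [-0.199, -0.98, 0.0], [0.0, -0.0, -1.0]]
ft_force: [0.5, 0.3, 1.1]
grip_width: 0.0855
gripper_force: 0.0
```

Request:
move_arm:
  series: "0.9 2 5 0 1;1.2 2 10 0 1;1.2 2 10 0 1;1.2 2 10 0 1"

```text
time_s: 32.15
position: [0.6369, -0.1078, 0.1395]
tool_rot: [[0.98, -0.198, 0.003], [-0.198, -0.98, -0.001], [0.003, 0.0, -1.0]]
ft_force: [-0.2, -0.8, 0.8]
grip_width: 0.0854
gripper_force: 0.0
```

Run:
```python
from h import *
w=optics.get_image("wrist"); housings("wrist","grey_1",w)
a=optics.get_image("scene"); cv2.imwrite("pics/s10.png",a["pixels"]); housings("scene","grey_1",a)
to(.646,-.111,-11.6)
```

```text
grey_1 wrist 0.66 4049 px (np.float64(260.0), np.float64(167.0)) bgr [119. 122. 123.] fit [ 0.6457 -0.1108] -11.9 0.038
grey_1 scene 0.76 283 px (np.float64(246.0), np.float64(221.0)) bgr [110. 111. 109.] fit [ 0.6468 -0.1098] -9.4 0.121
grey_1 scene 0.64 201 px (np.float64(392.0), np.float64(219.0)) bgr [109. 111. 109.] fit [0.5292 0.3808] -7.8 0.339
grey_1 scene 0.61 51 px (np.float64(255.0), np.float64(133.0)) bgr [92. 65. 81.] fit [ 0.2518 -0.1704] 11.6 0.736
pos [ 0.6367 -0.1077  0.1393] yaw -11.42 shift cm [0.9796 0.136 ] turn 0.2 t 32.35 w 0.08548445315820119
```

View pics/s10.png

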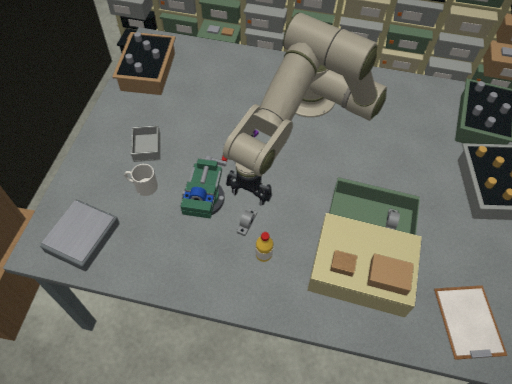

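The scene shows one grey already in the drawer at (392,219) and one left on the counter at (246,222), with no others.

Request:
move_arm:
  series: "0.9 0.2 4 0.3 1;0.9 0.2 8 0.3 1;0.9 0.2 10.85 0.3 1;0.9 0.2 10.85 0.3 -1;0.9 0.2 10.85 0.3 -1;0.9 0.2 10.85 0.3 -1;0.9 0.2 10.85 0.3 -1;0.9 0.2 10.85 0.3 -1"

```text
time_s: 33.35
position: [0.6454, -0.1117, 0.0308]
tool_rot: [[0.979, -0.204, 0.003], [-0.204, -0.979, -0.001], [0.004, 0.0, -1.0]]
ft_force: [0.4, 1.5, 6.9]
grip_width: 0.0304
gripper_force: 80.1
```

Request:
move_arm:
  series: "0 0 -5 0 -1;-2 0 -11 0 -1;-5 -4 -17 -2 -1;-8 -9 -18 -4 -1;-11 -14 -18 -6 -1;-14 -20 -18 -7.7 -1;-17 -26 -18 -7.7 -1;-19.2 -31 -18 -7.7 -1"

```text
time_s: 34.35
position: [0.52, 0.2265, 0.2093]
tool_rot: [[0.997, -0.071, 0.0], [-0.071, -0.997, 0.0], [0.0, -0.0, -1.0]]
ft_force: [1.5, -0.3, -3.6]
grip_width: 0.0306
gripper_force: 80.8
```

Request:
move_arm:
  series: "0.2 -3.2 0 0 -1;0.2 -3.2 0 0 -1;0.2 -3.2 0 0 -1;0.2 -3.2 0 0 -1"

```text
time_s: 34.85
position: [0.5254, 0.2555, 0.2088]
tool_rot: [[0.997, -0.072, -0.0], [-0.072, -0.997, -0.0], [-0.0, 0.0, -1.0]]
ft_force: [0.1, 0.3, -2.9]
grip_width: 0.0306
gripper_force: 80.7
```

Run:
```python
from h import *
w=optics.get_image("wrist"); cv2.imwrite("pics/w11.png",w["pixels"])
to(.528,.262,-4)
```

```text
pos [0.5255 0.2555 0.2088] yaw -4.14 shift cm [ 0.2073 -0.662 ] turn -0.1 t 34.9 w 0.030730424494674682
```

View pics/w11.png

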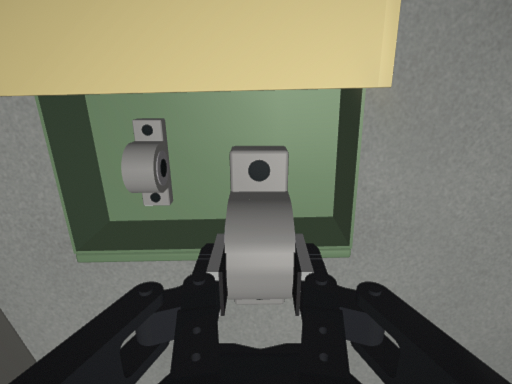

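The first grey stands upright in the drawer at (149,165), and the second is over the free right part. Lowering it.

Request:
move_arm:
  series: "0.2 -0.3 5 0 -1;0.2 -0.3 10 0 -1;0.2 -0.3 14 0 -1;0.2 -0.3 16 0 -1;0.2 -0.3 16.8 0 -1;0.2 -0.3 17.1 0 -1;0.2 -0.3 17.25 0 -1;0.2 -0.3 17.25 0 -1"

```text
time_s: 35.9
position: [0.528, 0.2593, 0.0378]
tool_rot: [[0.998, -0.071, 0.002], [-0.071, -0.998, -0.0], [0.002, -0.0, -1.0]]
ft_force: [-2.5, -2.1, 5.8]
grip_width: 0.0307
gripper_force: 82.0
```

Request:
move_arm:
  series: "0 0 0 0 -1;0 0 0 0 -1;0 0 0 0 0.3;0 0 0 0 0.3;0 0 0 0 0.3;0 0 -4 0 0.3;0 0 -9 0 0.3;0 0 -14 0 0.3"

```text
time_s: 36.9
position: [0.5274, 0.2594, 0.1777]
tool_rot: [[0.997, -0.071, -0.0], [-0.071, -0.997, 0.0], [-0.0, -0.0, -1.0]]
ft_force: [0.5, 0.4, -0.4]
grip_width: 0.0553
gripper_force: 0.0
```

Request:
move_arm:
  series: "-5 -2 -2 0 -1;-10 -4 -2 0 -1;-14.5 -4.7 0 0 -1;-14.5 -4.7 4 0 -1;-14.5 -4.7 8 0 -1;-14.5 -4.7 11.5 0 -1;-14.5 -4.7 11.5 0 -1;-14.5 -4.7 11.5 0 -1"

```text
time_s: 37.9
position: [0.3869, 0.3169, 0.0624]
tool_rot: [[0.998, -0.071, 0.002], [-0.071, -0.998, 0.001], [0.002, -0.001, -1.0]]
ft_force: [0.9, -0.2, 0.4]
grip_width: -0.0001
gripper_force: 0.0
```

Run:
```python
from h import *
w=optics.get_image("wrist"); cv2.imwrite("pics/w12.png",w["pixels"])
to(.43,.313,-4)
housings("wrist","grey_1",w,z0=.007)
a=optics.get_image("scene"); housings("scene","grey_1",a)
for c in("wrist","scene","top"):
  for n in("drawer_front","rack"): print(n,c,[np.round(r["point"],3) for r in spotter.mark_of(n,c)[:1]])
```

```text
pos [0.387  0.317  0.0627] yaw -4.05 shift cm [4.3194 0.0901] turn -0.1 t 37.95 w 2.723254865793755e-05
grey_1 wrist 0.92 5075 px (np.float64(130.0), np.float64(32.0)) bgr [93. 95. 95.] fit [0.5331 0.3768] -3.1 0.027
grey_1 wrist 0.79 4159 px (np.float64(345.0), np.float64(30.0)) bgr [109. 112. 112.] fit [0.5282 0.2596] -3.7 0.033
grey_1 scene 0.64 182 px (np.float64(359.0), np.float64(210.0)) bgr [115. 116. 114.] fit [0.5185 0.2638] -4.9 0.343
grey_1 scene 0.53 267 px (np.float64(247.0), np.float64(136.0)) bgr [102.  52.  82.] fit [ 0.2797 -0.192 ] 152.9 0.092
grey_1 scene 0.52 252 px (np.float64(393.0), np.float64(218.0)) bgr [107. 111. 107.] fit [0.5228 0.3812] -1.5 0.248
grey_1 scene 0.27 1689 px (np.float64(206.0), np.float64(186.0)) bgr [81. 93. 71.] fit [ 0.5088 -0.3011] 104.8 0.787
drawer_front wrist [array([0.438, 0.309, 0.073])]
rack wrist []
drawer_front scene [array([0.439, 0.314, 0.074])]
rack scene [array([ 0.609,  0.295, -0.002])]
drawer_front top [array([0.441, 0.313, 0.075])]
rack top [array([0.607, 0.302, 0.003])]
```

View pics/w12.png

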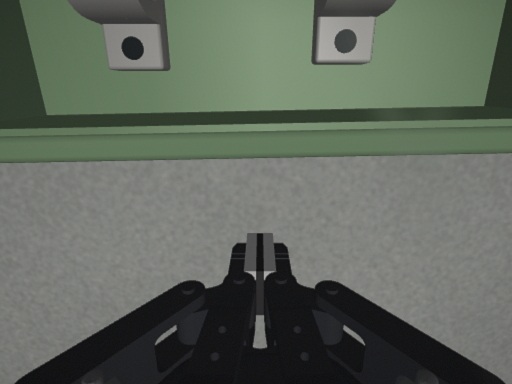

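Both greys stand upright in the drawer, with their feet showing at (135,45) and (345,40). The closed fingers are centred before the lip at row 142. Pushing slowly.

Request:
move_arm:
  series: "2 0 0 0 -1;3.5 0 0 0 -1;4.5 0 0 0 -1;5.5 0 0 0 -1;6.5 0 0 0 -1;7.5 0 0 0 -1;8.5 0 0 0 -1;9.5 0 0 0 -1"

```text
time_s: 39.4
position: [0.4793, 0.3107, 0.061]
tool_rot: [[0.998, -0.07, -0.004], [-0.07, -0.998, 0.001], [-0.004, -0.001, -1.0]]
ft_force: [-7.7, 6.2, 3.2]
grip_width: 0.0001
gripper_force: 4.3
```

Request:
move_arm:
  series: "1 0 0 0 -1;2 0 0 0 -1;3 0 0 0 -1;4 0 0 0 -1;5 0 0 0 -1;6 0 0 0 -1;7 0 0 0 -1;8 0 0 0 -1"

```text
time_s: 40.4
position: [0.5589, 0.3054, 0.0609]
tool_rot: [[0.998, -0.07, -0.005], [-0.07, -0.998, 0.001], [-0.005, -0.001, -1.0]]
ft_force: [-8.6, 5.7, 2.8]
grip_width: -0.0004
gripper_force: 4.3
```

Request:
move_arm:
  series: "1 0 0 0 -1;2 0 0 0 -1;2.8 0 0 0 -1;3.3 0 0 0 -1;3.6 0 0 0 -1;3.9 0 0 0 -1;4.1 0 0 0 -1"

```text
time_s: 41.28
position: [0.5834, 0.3037, 0.0609]
tool_rot: [[0.997, -0.066, -0.043], [-0.066, -0.998, -0.003], [-0.043, 0.006, -0.999]]
ft_force: [-84.7, 0.9, 45.6]
grip_width: -0.0
gripper_force: 43.6
```

Request:
move_arm:
  series: "-1 0 0 0 -1;-2 0 0 0 -1;-3 0 0 0 -1;-6 0 0 0 -1;-9 0 -3 0 -1;-12 0 -8 0 -1;-14 4 -12 0 -1"

```text
time_s: 42.15
position: [0.4585, 0.272, 0.1828]
tool_rot: [[0.998, -0.068, 0.002], [-0.068, -0.998, 0.001], [0.002, -0.001, -1.0]]
ft_force: [1.1, -0.2, 0.7]
grip_width: 0.0001
gripper_force: 0.0
```

Run:
```python
from h import *
a=optics.get_image("wrist"); cv2.imwrite("pics/w13.png",a["pixels"])
for c in("wrist","scene","top"):
  for n in("drawer_front","rack"): print(n,c,[(np.round(r["point"],3),round(r["score"],2)) for r in spotter.mark_of(n,c)[:2]])
```

```text
drawer_front wrist [(array([0.591, 0.299, 0.073]), 0.61)]
rack wrist [(array([0.607, 0.305, 0.   ]), 0.58), (array([0.592, 0.301, 0.073]), 0.3)]
drawer_front scene [(array([0.439, 0.314, 0.074]), 0.83)]
rack scene [(array([ 0.609,  0.295, -0.002]), 0.9)]
drawer_front top [(array([0.441, 0.313, 0.075]), 0.76)]
rack top [(array([0.607, 0.302, 0.003]), 0.57)]
```

View pics/w13.png

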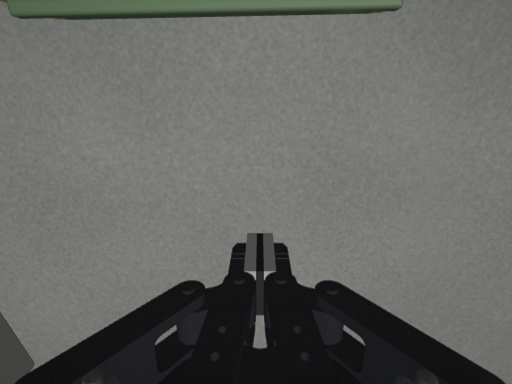

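The green front lip is at the top, at row 8; I need to see whether it is flush with the rack. Viewing from further back and higher.

Request:
move_arm:
  series: "-1 4 -6 0 -1;1 6 -12 0 -1;3 6 -15 0 -1;3 6 -15 0 -1;3 6 -15 0 -1;3 6 -15 0 -1"

```text
time_s: 43.25
position: [0.4843, 0.2097, 0.3295]
tool_rot: [[0.998, -0.07, -0.003], [-0.07, -0.998, -0.001], [-0.003, 0.001, -1.0]]
ft_force: [-0.2, -0.4, 0.8]
grip_width: -0.0001
gripper_force: 0.0
```

Run:
```python
from h import *
a=optics.get_image("wrist"); b=optics.get_image("scene"); t=optics.get_image("top")
cv2.imwrite("pics/w14.png",np.vstack([a["pixels"][0:150],np.hstack([cv2.resize(b["pixels"][180:300,300:430],(276,255)),cv2.resize(t["pixels"][90:240,50:190],(236,255))])]))
for c in("wrist","scene","top"):
  for n in("drawer_front","rack","vise_jaw","vise_seat","crank_grip"): print(n,c,[(np.round(r["point"],3),round(r["score"],2)) for r in spotter.mark_of(n,c)[:1]])
housings("scene","blue_housing",b,z0=.075,yaw=1.64)
```

```text
drawer_front wrist [(array([0.59 , 0.3  , 0.072]), 0.65)]
rack wrist []
vise_jaw wrist []
vise_seat wrist []
crank_grip wrist []
drawer_front scene []
rack scene [(array([ 0.61 ,  0.296, -0.002]), 0.69)]
vise_jaw scene [(array([ 0.62 , -0.287,  0.077]), 0.58)]
vise_seat scene [(array([ 0.637, -0.286,  0.073]), 0.76)]
crank_grip scene [(array([ 0.422, -0.243,  0.081]), 0.66)]
drawer_front top [(array([0.595, 0.303, 0.074]), 0.69)]
rack top [(array([0.61 , 0.302, 0.001]), 0.64)]
vise_jaw top [(array([ 0.618, -0.282,  0.075]), 0.84)]
vise_seat top [(array([ 0.632, -0.284,  0.075]), 0.9)]
crank_grip top [(array([ 0.418, -0.244,  0.079]), 0.49)]
blue_housing scene 0.26 245 px (np.float64(202.0), np.float64(187.0)) bgr [ 87. 101.  65.] fit [ 0.5953 -0.2843] 93.5 0.443
```

View pics/w14.png

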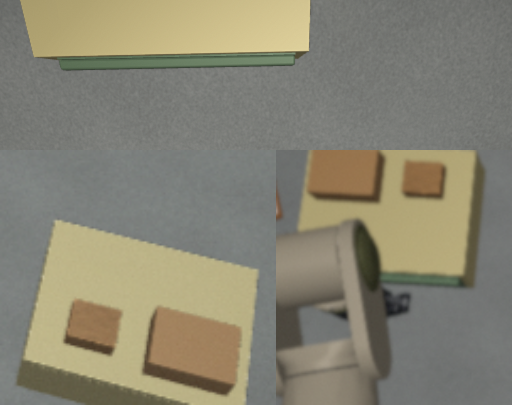

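Run:
```python
from h import *
a=optics.get_image("wrist"); px=a["pixels"]
for u in(100,180,260):
    print(u)
    for v in range(46,74): 
        print(v,px[v,u],onz(a,(u,v),.102)[0].round(4),onz(a,(u,v),.08)[:2].round(4))
```

```text
100
46 [124 176 189] 0.6222 [0.6254 0.3892]
47 [124 176 189] 0.6211 [0.6244 0.3895]
48 [125 175 189] 0.6201 [0.6233 0.3897]
49 [125 175 189] 0.6191 [0.6222 0.39  ]
50 [125 175 189] 0.6181 [0.6211 0.3902]
51 [125 176 189] 0.6171 [0.6201 0.3905]
52 [125 176 190] 0.6161 [0.619  0.3908]
53 [124 175 189] 0.615 [0.6179 0.391 ]
54 [126 177 191] 0.614 [0.6168 0.3913]
55 [126 178 191] 0.613 [0.6157 0.3916]
56 [122 172 186] 0.612 [0.6146 0.3918]
57 [ 66  93 100] 0.6109 [0.6135 0.3921]
58 [75 99 87] 0.6099 [0.6124 0.3924]
59 [ 86 112  93] 0.6089 [0.6113 0.3926]
60 [58 75 62] 0.6078 [0.6103 0.3929]
61 [74 97 79] 0.6068 [0.6092 0.3932]
62 [ 84 110  91] 0.6057 [0.608  0.3934]
63 [ 89 115  95] 0.6047 [0.6069 0.3937]
64 [ 90 117  96] 0.6037 [0.6058 0.394 ]
65 [ 88 114  94] 0.6026 [0.6047 0.3942]
66 [ 89 116  95] 0.6016 [0.6036 0.3945]
67 [ 89 115  95] 0.6005 [0.6025 0.3948]
68 [ 85 110  90] 0.5995 [0.6014 0.3951]
69 [ 77 100  82] 0.5984 [0.6003 0.3953]
70 [59 76 63] 0.5973 [0.5992 0.3956]
71 [93 98 95] 0.5963 [0.598  0.3959]
72 [117 121 119] 0.5952 [0.5969 0.3962]
73 [119 123 122] 0.5942 [0.5958 0.3
[... 1528 characters left out ...]
105  89] 0.5991 [0.601  0.1998]
57 [75 99 81] 0.5981 [0.5999 0.1998]
58 [ 92 119  99] 0.597 [0.5988 0.1999]
59 [109 137 115] 0.596 [0.5977 0.2   ]
60 [110 137 117] 0.5949 [0.5966 0.2001]
61 [109 136 116] 0.5939 [0.5955 0.2002]
62 [109 136 117] 0.5928 [0.5944 0.2002]
63 [108 136 116] 0.5918 [0.5933 0.2003]
64 [108 136 115] 0.5907 [0.5921 0.2004]
65 [ 94 119 100] 0.5897 [0.591  0.2005]
66 [72 94 77] 0.5886 [0.5899 0.2005]
67 [65 75 67] 0.5875 [0.5888 0.2006]
68 [113 116 115] 0.5865 [0.5876 0.2007]
69 [120 123 122] 0.5854 [0.5865 0.2008]
70 [119 123 121] 0.5843 [0.5854 0.2009]
71 [117 121 119] 0.5833 [0.5842 0.2009]
72 [117 120 119] 0.5822 [0.5831 0.201 ]
73 [118 121 120] 0.5811 [0.5819 0.2011]
```

Drawer: hard stop at 85 N against an 8 N run, and the lip abuts the rack evenly, so it is home. The crank grip now reads z ≈ 0.08, lower than where I released it, so it sprang back. I'll re-check the clamping.

Request:
move_arm:
  series: "0 5 -1 0 1;0 11 -1 -2 1;0 17 -1 -4 1;-1 23 -1 -6 1;-2 29 0 -8 1;-3 35 3 -8 1;-4 40 5 -8 1;-4.8 45 6 -8 1"

```text
time_s: 45.25
position: [0.4041, -0.2377, 0.2702]
tool_rot: [[0.998, 0.068, -0.001], [0.068, -0.998, 0.001], [-0.001, -0.001, -1.0]]
ft_force: [1.4, 0.3, 0.4]
grip_width: 0.0855
gripper_force: 0.0
```

Request:
move_arm:
  series: "0 0.8 1 0 1;0 0.8 1 0 1;0 0.8 1 0 1;0 0.8 1 0 1"

```text
time_s: 45.75
position: [0.4061, -0.2432, 0.2618]
tool_rot: [[0.998, 0.071, 0.001], [0.071, -0.998, -0.001], [0.001, 0.001, -1.0]]
ft_force: [-0.2, -0.9, -0.3]
grip_width: 0.0853
gripper_force: 0.0
```

Run:
```python
from h import *
w=optics.get_image("wrist"); px=w["pixels"].astype(int)
m=((px[...,2]>120)&(px[...,1]<70)&(px[...,0]<70)).astype(np.uint8)
n,l,st,c=cv2.connectedComponentsWithStats(m); i=1+np.argmax(st[1:,4]); v,u=np.nonzero(l==i)
for r in(v.min()+3,v.max()-3):
    s=u[v==r]; print(r,s.min(),s.max())
rows=[(v.min(),u[v<v.min()+4].mean()),(v.max(),u[v>v.max()-4].mean())]
f=np.array([.6514,-.2824]); y=np.radians(3.9); ex=np.array([np.cos(y),np.sin(y)]); ey=np.array([-ex[1],ex[0]])
for z in(.075,.085,.095,.105,.125):
    e=[onz(w,(q[1],q[0]),z) for q in rows]; g=(e[0]+e[1])/2
    print(z,g,"len",np.linalg.norm(e[0]-e[1]).round(4),"lat",((g[:2]-f)@ey).round(4),"R",np.hypot((g[:2]-f)@ey,z-.09).round(4))
print([(np.round(r["point"],3),r["score"]) for r in spotter.mark_of("crank_grip","wrist")],[(np.round(r["point"],3)) for r in spotter.mark_of("vise_jaw","wrist")])
housings("wrist","blue_housing",w,z0=.075,yaw=1.64)
to(.403,-.243,3.9)
```

```text
116 253 268
186 253 267
0.075 [ 0.4185 -0.2441  0.075 ] len 0.0857 lat 0.054 R 0.0561
0.085 [ 0.4206 -0.2439  0.085 ] len 0.0831 lat 0.0541 R 0.0543
0.095 [ 0.4227 -0.2438  0.095 ] len 0.0804 lat 0.0541 R 0.0543
0.105 [ 0.4249 -0.2436  0.105 ] len 0.0778 lat 0.0541 R 0.0562
0.125 [ 0.4291 -0.2432  0.125 ] len 0.0726 lat 0.0542 R 0.0646
[(array([ 0.423, -0.245,  0.081]), 0.92)] []
pos [ 0.4059 -0.2438  0.2615] yaw 3.99 shift cm [-0.2824 -0.0967] turn 0.1 t 45.95 w 0.08521096923751467
```

Request:
move_arm:
  series: "-0.3 0 5 0 1;-0.3 0 11 0 1;-0.3 0 16 0 1;-0.3 0 20 0 1;-0.3 0 20 0 -1;-0.3 0 20 0 -1;-0.3 0 20 0 -1;-0.3 0 20 0 -1"
  force: 120

```text
time_s: 46.95
position: [0.4031, -0.2443, 0.0622]
tool_rot: [[0.998, 0.069, 0.002], [0.069, -0.998, -0.001], [0.002, 0.001, -1.0]]
ft_force: [1.0, 2.1, 0.9]
grip_width: 0.0165
gripper_force: 117.3
```

Request:
move_arm:
  series: "0 0 -0.3 0 -1;0 0 -0.6 0 -1;0 0 -0.6 0 -1"

```text
time_s: 47.32
position: [0.4029, -0.2436, 0.0671]
tool_rot: [[0.998, 0.069, 0.0], [0.069, -0.998, 0.002], [0.0, -0.001, -1.0]]
ft_force: [4.6, 3.7, -5.3]
grip_width: 0.0166
gripper_force: 117.7
```

Request:
move_arm:
  series: "0 0 -0.3 0 -1;0 0.05 -0.6 0 -1;0 0.05 -0.6 0 -1"

```text
time_s: 47.7
position: [0.4028, -0.2432, 0.0725]
tool_rot: [[0.998, 0.069, -0.0], [0.069, -0.998, 0.004], [-0.0, -0.004, -1.0]]
ft_force: [7.9, 6.5, -12.0]
grip_width: 0.017
gripper_force: 117.8
```

Request:
move_arm:
  series: "0 0.1 -0.6 0 -1;0 0.3 -1.2 0 -1;0 0.3 -1.2 0 -1;0 0.3 -1.2 0 -1"

```text
time_s: 48.2
position: [0.4027, -0.2442, 0.0833]
tool_rot: [[0.998, 0.069, -0.002], [0.069, -0.998, 0.008], [-0.001, -0.009, -1.0]]
ft_force: [12.5, 14.4, -20.2]
grip_width: 0.0164
gripper_force: 118.2
```

Run:
```python
from h import *
s=observe();print(s["position"],s["ft_force"])
def grip():
    w=optics.get_image("wrist"); px=w["pixels"].astype(int)
    m=((px[...,2]>120)&(px[...,1]<70)&(px[...,0]<70)).astype(np.uint8); v,u=np.nonzero(m)
    print("red rows",v.min(),v.max(),"cols at top",u[v<v.min()+5].min(),u[v<v.min()+5].max())
    K,R,t=P(w); c=-R.T@t
    W=u[v==v.min()+8]; print("width",W.max()-W.min()+1)
    print([(np.round(r["point"],3),r["score"]) for r in spotter.mark_of("crank_grip","wrist")])
grip()
b=optics.get_image("scene");print([(np.round(r["point"],3),r["score"]) for r in spotter.mark_of("crank_grip","scene")])
```

```text
[ 0.4027 -0.2442  0.0833] [ 12.5486  14.3971 -20.2157]
red rows 145 316 cols at top 239 281
width 43
[(array([ 0.421, -0.243,  0.099]), 0.59)]
[(array([ 0.421, -0.243,  0.1  ]), 0.67)]
```

Request:
move_arm:
  series: "0 -0.1 0.3 0 -1;0 -0.1 0.6 0 -1;0 -0.1 0.6 0 -1;0 -0.1 0.6 0 -1"

```text
time_s: 48.9
position: [0.4027, -0.2435, 0.0775]
tool_rot: [[0.998, 0.069, -0.002], [0.069, -0.998, 0.008], [-0.001, -0.008, -1.0]]
ft_force: [11.8, 14.0, -17.3]
grip_width: 0.0168
gripper_force: 118.7
```

Request:
move_arm:
  series: "0 -0.1 0.3 0 -1;0 -0.15 0.6 0 -1;0 -0.15 0.6 0 -1;0 -0.15 0.6 0 -1"

```text
time_s: 49.4
position: [0.4028, -0.2433, 0.0722]
tool_rot: [[0.998, 0.069, -0.001], [0.069, -0.998, 0.005], [-0.0, -0.005, -1.0]]
ft_force: [8.5, 8.3, -14.0]
grip_width: 0.0164
gripper_force: 119.2
```

Request:
move_arm:
  series: "0 0.12 -0.8 0 -1;0 0.35 -1.7 0 -1;0 0.74 -2.65 0 -1;0 1.2 -3.4 0 -1;0 1.2 -3.4 0 -1;0 1.2 -3.4 0 -1"

```text
time_s: 50.15
position: [0.4031, -0.2511, 0.1029]
tool_rot: [[0.998, 0.069, -0.004], [0.069, -0.998, 0.015], [-0.003, -0.016, -1.0]]
ft_force: [21.3, 18.8, -40.1]
grip_width: 0.0165
gripper_force: 118.6
```

Request:
move_arm:
  series: "0 -0.45 0.75 0 -1;0 -0.85 1.7 0 -1;0 -1.08 2.6 0 -1;0 -1.2 3.4 0 -1;0 -1.2 3.4 0 -1;0 -1.2 3.4 0 -1"

```text
time_s: 50.9
position: [0.4028, -0.2433, 0.072]
tool_rot: [[0.998, 0.069, -0.001], [0.069, -0.998, 0.005], [-0.001, -0.005, -1.0]]
ft_force: [8.4, 7.7, -14.7]
grip_width: 0.0165
gripper_force: 122.4
```

Request:
move_arm:
  series: "0 0 0.3 0 -1;0 0.05 0.6 0 -1;0 0.05 0.6 0 -1;0 0.05 0.6 0 -1"

```text
time_s: 51.4
position: [0.4028, -0.2438, 0.0666]
tool_rot: [[0.998, 0.069, -0.001], [0.069, -0.998, 0.004], [-0.0, -0.004, -1.0]]
ft_force: [7.4, 9.2, -9.2]
grip_width: 0.0166
gripper_force: 122.8
```

Request:
move_arm:
  series: "0 0 0 0 1;0 0 0 0 1;0 0 0 0 1;0 0 0 0 1;0 0 -6 0 1;0 0 -12 0 1;0 0 -18 0 1;4 -2 -23 0 1"

```text
time_s: 52.4
position: [0.4381, -0.2254, 0.2968]
tool_rot: [[0.998, 0.065, 0.002], [0.065, -0.998, -0.002], [0.002, 0.002, -1.0]]
ft_force: [1.4, -0.1, -0.6]
grip_width: 0.0853
gripper_force: 0.0
```

Run:
```python
from h import *
for k in range(2):
  for c in("wrist","scene","top"):
    im=optics.get_image(c)
    for n in("crank_grip","vise_jaw","vise_seat","drawer_front"): print(n,c,[(np.round(r["point"],3),round(r["score"],2)) for r in spotter.mark_of(n,c)[:1]])
    if k==0 and c!="top":housings(c,"blue_housing",im,z0=.075,yaw=1.64)
print(observe()["position"],observe()["time_s"])
```

```text
crank_grip wrist [(array([ 0.422, -0.244,  0.083]), 0.92)]
vise_jaw wrist []
vise_seat wrist []
drawer_front wrist []
crank_grip scene [(array([ 0.423, -0.244,  0.078]), 0.43)]
vise_jaw scene [(array([ 0.622, -0.282,  0.077]), 0.59)]
vise_seat scene [(array([ 0.634, -0.282,  0.074]), 0.98)]
drawer_front scene []
blue_housing scene 0.71 306 px (np.float64(199.0), np.float64(195.0)) bgr [117.  69.  41.] fit [ 0.6269 -0.2818] 84.9 0.235
blue_housing scene 0.46 129 px (np.float64(222.0), np.float64(156.0)) bgr [ 73.  74. 136.] fit [ 0.4388 -0.2414] 193.6 0.624
crank_grip top [(array([ 0.42 , -0.244,  0.079]), 0.56)]
vise_jaw top [(array([ 0.618, -0.285,  0.075]), 0.7)]
vise_seat top [(array([ 0.63 , -0.282,  0.073]), 0.74)]
drawer_front top [(array([ 0.418, -0.245,  0.078]), 0.71)]
crank_grip wrist [(array([ 0.419, -0.244,  0.079]), 0.63)]
vise_jaw wrist []
vise_seat wrist []
drawer_front wrist []
crank_grip scene [(array([ 0.422, -0.244,  0.078]), 0.4)]
vise_jaw scene [(array([ 0.619, -0.283,  0.075]), 0.74)]
vise_seat scene [(array([ 0.636, -0.285,  0.072]), 0.98)]
drawer_front scene []
crank_grip top [(array([ 0.419, -0.244,  0.08 ]), 0.57)]
vise_jaw top [(array([ 0.617, -0.282,  0.076]), 0.44)]
vise_seat top [(array([ 0.629, -0.284,  0.074]), 0.95)]
drawer_front top [(array([0.594, 0.302, 0.076]), 0.97)]
[ 0.4387 -0.2247  0.2938] 54.0
```

```bash
python3 -c "
from rig import order; print(order.close_job())"
```

```text
the job is handed in; nothing more can be done
None
```

Job handed in: the blue housing is clamped at the vise seat, both greys (only two were there) stand in the drawer, and the drawer is pushed home. The crank eased back when I let go, so I re-tightened it to about 40 N, but it settled back just past first contact and I did not test how firmly it clamps; I also viewed 16 pictures instead of 14.

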